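# Lock the open flap of the finished food box

## Task

The clear food box with the blue lid is packed and ready for the fridge, but the locking flap on the side facing the robot still sticks out: with the fingertips press that flap down and in until it lies flat against the box, then take the hand away. Be gentle: do not lift, tip or shove the box, do not lift its other flaps, and keep off the box with the orange lid, whose eggs are still cooling and whose flap must stay open. Leave everything else on the table as it stands.

Things in the scene. Friction and masses are not known exactly. Their poses are not given: they have to be found in the camera images.
- blue_box: Loose clear food box of cherry tomatoes, about 0.9 kg, with a blue-rimmed lid that is on. Tub 115 (x) x 150 (y) mm, lid rim 127 x 162 mm, lid top 73 mm up. Four blue flaps, 60 mm wide, 32 mm long, 3 mm thick, hang from the rim, one in the middle of each side. Origin at the centre of its underside; z up; x points to its back: the open flap is on the -x side, roughly towards the robot
- blue_box_hinge (a point): middle of the hinge line of the blue box's front flap: 64 mm before (-x) and 68 mm above the box's origin; the hinge runs along the box's y; axes as the box
- blue_box_flap_edge (a point): middle of the free edge of the blue box's front flap, 32 mm from its hinge; it moves with the flap
- blue_box_flap_front (a joint): angle of the blue box's front flap, rad: 0 shut (hanging straight down, outer face 3 mm outside the hinge line, free edge 36 mm above the table), 1.57 sticks out level, more points upward; starts at 1.25 to 1.8, stops at 2.0. The stiff hinge stays where it is left; about 1.5 N at the free edge moves it
- blue_box_flap_back (a joint): angle of the blue box's back flap (+x side), rad, 0 shut; starts shut
- blue_box_flap_left (a joint): angle of the blue box's flap on its +y side, rad, 0 shut; starts shut
- blue_box_flap_right (a joint): angle of the blue box's flap on its -y side, rad, 0 shut; starts shut
- orange_box: The same kind of box, loose, with an orange-rimmed lid, holding brown eggs; same sizes and axes. It may stand to the left or to the right of the blue one. Not to be touched
- orange_box_flap_front (a joint): angle of the orange box's front flap (-x side), rad; starts open at 1.25 to 1.8 and must stay open
- tape_roll: loose roll of beige masking tape lying flat, 104 mm across, 25 mm high; origin at the centre of its underside; to the left
- marker: loose black and white marker pen lying on the table to the right, 135 mm long, 17 mm thick; origin under its middle
- mug: loose orange mug, 81 mm wide, 101 mm high, to the right; origin at the centre of its underside
- salt_shaker: loose salt shaker, 44 mm wide, 90 mm high, at the right behind the mug; origin at the centre of its underside

How it is judged:
By the outcome, as a careful person would: the job done as asked, in the order asked, and still so for the second after the job is handed in, with the robot touching nothing.
It also fails if it takes over 32 s, if anything falls off the work surface, if the arm or the gripper's body presses on something with over 40 N, if the wrist force passes 120 N, or if a joint passes its speed limit or range.

## Robot

A 7-joint arm with a two-finger parallel gripper is mounted at the origin on a cart in front of the work surface, level with it; the furniture and walls round the work are solid. World frame = base frame: x ahead of the robot, y to its left, z up, the work surface at z = 0. Lengths are in mm, angles in rad, forces in N, time in s.
With the tool pointing down it reaches from about 400 to 875 mm from the base axis. Payload 4.4 kg.
Tool frame: the origin (TCP) lies midway between the tips of the shut fingers; the grasp point (between the pads) lies 19 mm behind it (ctrl.grip_point_offset is the distance from the TCP to the grasp point, in mm); z points along the fingers, y is the direction in which the jaws open and shut (so a half turn about z gives the same grasp; the last joint's range is limited). The gripper opens to 85 mm and grips with 20 to 120 N. Pads are 22 mm wide; open, the fingers measure 114 mm over their backs; the gripper's body (76 mm by 85 mm) begins 54 mm behind the grasp point. The pads swing forward as they close: fully open they stand 13 mm farther back than shut.
Start: joints at [-1.375, 0.628, 0.038, 1.517, -0.027, 0.996, -0.02], TCP at [168.208, 627.873, 231.313] pointing down, gripper open.
Joint ranges: [-3.06, 3.06], [-0.37, 2.12], [-1.25, 1.32], [0.18, 2.47], [-1.1, 4.24], [0.23, 1.98], [-2.94, 2.94]. Speed limits (rad/s): [2.57, 2.57, 3.14, 3.14, 3.14, 3.14, 3.14].

## Interface

Orientations are given as [roll, pitch, yaw] about the fixed x, y, z axes, in that order (R = Rz(yaw) Ry(pitch) Rx(roll)).
In Python, from cell import ctrl, imaging, models gives the robot as it stands. The module is installed in compiled form; this text tells all that it offers.
- The arm moves only by the tool drive_tool, never from a script. Its argument "deltas" is text: rows parted by semicolons, each of 5 numbers parted by spaces: the shift along the tool's x, y, z in m, then the turn about the tool's z in degrees, then the finger opening in m, from 0 to 0.0854. A call has 1 to 12 rows; each row is the pose to reach, as a shift and turn from the pose commanded when the call began, along the tool's axes at that moment; what a row does not reach only later rows make up. A row lasts 1/8 s, in which the tool goes at most 62.5 mm and 10.7 degrees, less where a joint would pass 70% of its speed; a pose out of reach is approached as far as the arm can. A call with a gripper value outside its range is refused whole. The fingers move at their own pace and stop on an object; the grip force is fixed at half the most. Time passes only in rows, so rows that repeat a pose let the fingers close. It gives the time, the measured TCP pose, the force and the opening at its end, in the units of the state.
- ctrl.read_state(): the state, without advancing time (a new reading comes with each control period).
- imaging.get_image(name): name is "scene" or "side" or "wrist"; returns a dict with "color" (384x512x3 uint8, red, green, blue), "range_z" (384x512 float32, mm along the optical axis (not along the pixel's ray), 0 where there is no reading), "vfov" (degrees; the focal length in pixels is half the picture's height over the tangent of half this angle, whatever the lens; pixels are square), "cx", "cy" (the principal point, pixels), "k1" (the pictures are not rectified: a ray, as slopes to the right and down, at radius r is drawn at 1 + k1 r^2 times it, then the intrinsics apply), "extrinsics" (4x4, takes a point from camera to world coordinates). Camera axes: x right, y down, z forward; pixel columns grow to the right and rows downward; lengths in mm; the calibration is good to about 2 mm. A picture is of the moment at which its call begins.
- ctrl.finish_job(): hands the job in, once; it reports no verdict.
Trained networks look in a picture, given as the dict that the camera call returned (one of the last four; its "shot" number tells which), for a name from the list of things; names that differ only in an ending like _2 or _b are one class to them, and where a whole thing is asked for, a point or a joint stands for the part that bears it (a point fixed in the world has none). Each returns a list of dicts, best first, with "score" (0 to 1); they miss things now and then, are a little off and sometimes report something else, mostly with a low value. They report only what shows in the picture. A call takes as long as a camera call.
- models.spot_in(picture, thing): "point" ([column, row] in pixels, amid what is visible of it).
- models.landmark_of(picture, thing): "point" ([column, row] in pixels: a listed point, or the origin of a listed thing).
The state is a dict: "clock": time; "qpos": joint angles; "qd": joint speeds; "tau": joint torques, N m; "eef_pos": TCP position; "tool_rot": TCP orientation; "force": force on the tool from outside, world axes, zero at the start; "torque": the same for the moment, N m; "width": finger opening in mm.
Only numpy, scipy, OpenCV 4.12 (cv2) and the standard library are available. Lean on these libraries where they do the work, as an engineer would, in place of code of your own. Each camera call takes 0.05 s, during which the arm holds its last target.

## Working session

There is one attempt and no reset: what is moved stays moved. The work goes in short steps, Python scripts to look and compute and a tool call to move; the robot and the scene stay as the last step left them, time stands still between calls to the robot, and variables do not carry over. Pictures are saved under pics/ and viewed, and the job is handed in when it is done.

Besides the shell and the picture viewer there is one more tool, called as name(argument=value, ...), one argument or row to a line, values as JSON. drive_tool: Moves the arm, as the interface text tells. Its arguments: {"type":"object","properties":{"deltas":{"type":"string"}},"required":["deltas"]}

```bash
mkdir -p pics
cat > h.py <<'E'
import numpy as np, cv2
from cell import ctrl, imaging, models
def w(pic,u,v,z=None):
    H=pic["color"].shape[0]; f=H/2/np.tan(np.radians(pic["vfov"])/2)
    a=np.array([(u-pic["cx"])/f,(v-pic["cy"])/f]); s=a.copy()
    for _ in range(20): s=a/(1+pic["k1"]*(s@s))
    if z is None:
        p=pic["range_z"][int(round(v))-1:int(round(v))+2,int(round(u))-1:int(round(u))+2]; p=p[p>0]
        z=np.median(p)
    E=np.array(pic["extrinsics"]); return E[:3,:3]@np.array([s[0]*z,s[1]*z,z])+E[:3,3]
def cloud(pic):
    H,W=pic["range_z"].shape; f=H/2/np.tan(np.radians(pic["vfov"])/2)
    vv,uu=np.mgrid[0:H,0:W]; a=np.stack([(uu-pic["cx"])/f,(vv-pic["cy"])/f],-1); s=a.copy()
    for _ in range(20): s=a/(1+pic["k1"]*(s**2).sum(-1,keepdims=True))
    z=pic["range_z"][...,None]; P=np.concatenate([s*z,z],-1)
    E=np.array(pic["extrinsics"]); Q=P@E[:3,:3].T+E[:3,3]; Q[pic["range_z"]<=0]=np.nan; return Q
def save(pic,n,sc=1.5): cv2.imwrite("pics/"+n+".png",cv2.resize(pic["color"][...,::-1],None,fx=sc,fy=sc))
E
python3 - <<'E'
from h import *
s=ctrl.read_state(); print({k:np.round(v,3) for k,v in s.items()})
for n in ["scene","side","wrist"]:
    p=imaging.get_image(n); save(p,n+"0"); print(n,p["vfov"],p["k1"]); print(np.round(p["extrinsics"],2))
    for t in ["blue_box","blue_box_hinge","blue_box_flap_edge","orange_box","mug","tape_roll"]:
        for r in models.landmark_of(p,t)[:2]:
            print(t,r["score"],np.round(r["point"],1),end=" ")
            try: print(np.round(w(p,*r["point"])))
            except Exception as e: print(e)
E
```

```text
{'clock': np.float64(0.0), 'qpos': array([-1.375,  0.629,  0.038,  1.518, -0.027,  0.996, -0.02 ]), 'qd': array([ 0.   ,  0.001,  0.001,  0.001,  0.001,  0.   , -0.001]), 'tau': array([ 1.0000e-03, -5.6340e+01,  1.2270e+00, -1.9345e+01,  1.1000e-02,
        1.0000e-02,  0.0000e+00]), 'eef_pos': array([168.046, 627.243, 230.386]), 'tool_rot': array([-3.14,  0.  ,  2.88]), 'force': array([ 0.292, -0.503,  0.416]), 'torque': array([ 0.026, -0.001,  0.006]), 'width': np.float64(85.358)}
scene 51.28762807573235 0.0195664160319188
[[ 9.70000e-01  1.30000e-01 -2.00000e-01  8.78810e+02]
 [ 2.40000e-01 -5.80000e-01  7.80000e-01 -1.20843e+03]
 [-2.00000e-02 -8.10000e-01 -5.90000e-01  9.66310e+02]
 [ 0.00000e+00  0.00000e+00  0.00000e+00  1.00000e+00]]
blue_box 0.88 [243.  226.2] [ 563. -222.   64.]
blue_box_hinge 0.61 [225.5 218. ] [ 494. -200.   70.]
blue_box_flap_edge 0.63 [217.2 222.5] [ 469. -218.   60.]
orange_box 0.7 [217.1 222.9] [ 444. -161.    5.]
mug 0.65 [251.3 282.7] [ 649. -440.   44.]
tape_roll 0.78 [255.  154.7] [468. 315.  21.]
tape_roll 0.64 [250.5 285.2] [ 647. -443.   36.]
s
[... 153 characters left out ...]

 [-1.00000e-02 -9.00000e-01 -4.30000e-01  7.02060e+02]
 [ 0.00000e+00  0.00000e+00  0.00000e+00  1.00000e+00]]
blue_box 0.89 [268.  244.8] [ 521. -236.   49.]
blue_box_hinge 0.91 [253.5 235.2] [ 494. -206.   69.]
blue_box_flap_edge 0.67 [244.3 245.2] [ 484. -170.   22.]
orange_box 0.79 [219.3 201.5] [516.  85.  31.]
mug 0.74 [337.1 284.7] [ 589. -446.   39.]
mug 0.26 [279.5 293.7] [ 480. -375.    3.]
tape_roll 0.68 [178.2 183.6] [455. 312.  13.]
wrist 64.66062149351005 0.024270436717550394
[[ 2.6000e-01  9.1000e-01  3.1000e-01  8.5510e+01]
 [ 9.7000e-01 -2.4000e-01 -8.0000e-02  6.5052e+02]
 [-0.0000e+00  3.3000e-01 -9.5000e-01  3.7385e+02]
 [ 0.0000e+00  0.0000e+00  0.0000e+00  1.0000e+00]]
```

View pics/scene0.png

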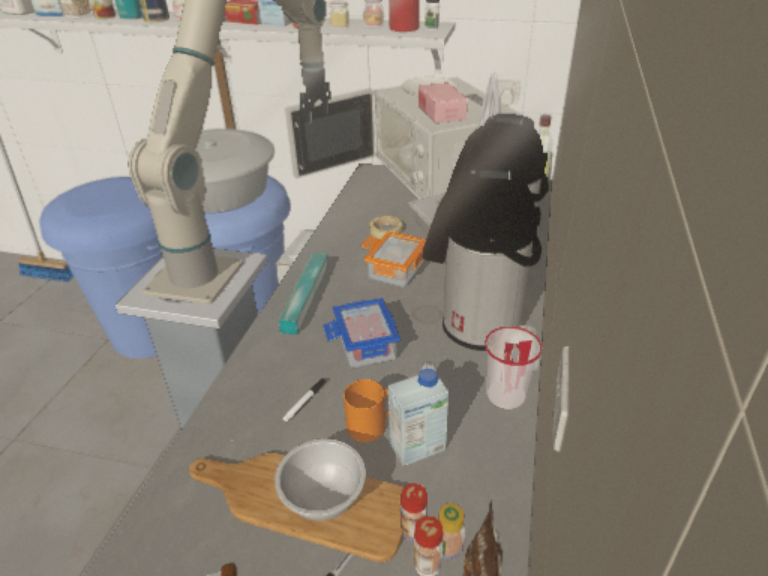

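View pics/side0.png

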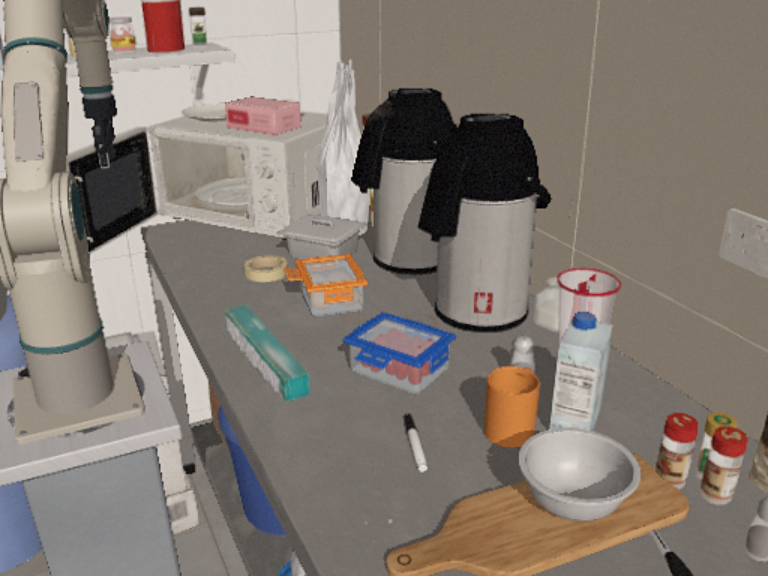

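Run:
```python
from h import *
for n,b in (("scene",(180,190,290,260)),("side",(200,170,320,320))):
    p=imaging.get_image(n); c=p["color"][b[1]:b[3],b[0]:b[2],::-1]
    cv2.imwrite(f"pics/{n}crop.png",cv2.resize(c,None,fx=5 if n=="scene" else 4,fy=5 if n=="scene" else 4))
    hsv=cv2.cvtColor(p["color"],cv2.COLOR_RGB2HSV); Q=cloud(p)
    m=(hsv[...,0]>95)&(hsv[...,0]<130)&(hsv[...,1]>110)&(Q[...,2]>20)&(Q[...,2]<110)&(np.abs(Q[...,1]+215)<130)&(np.abs(Q[...,0]-540)<130)
    q=Q[m]; print(n,len(q),q.min(0),q.max(0)); np.save(f"{n}_blue.npy",q)
    top=q[(q[:,2]>66)&(q[:,2]<78)]
    print(cv2.minAreaRect(top[:,:2].astype(np.float32)))
```

```text
scene 647 [ 454.94194726 -267.57753592   36.11607424] [640.43499413 -85.05123411  77.47248198]
((538.008056640625, -176.0074920654297), (158.90733337402344, 170.4705352783203), 27.697818756103516)
side 1019 [ 452.63246274 -270.01555155   35.82641604] [640.0060814  -85.22825105  75.50861085]
((542.0490112304688, -175.58229064941406), (152.73716735839844, 168.34384155273438), 28.985700607299805)
```

View pics/scenecrop.png

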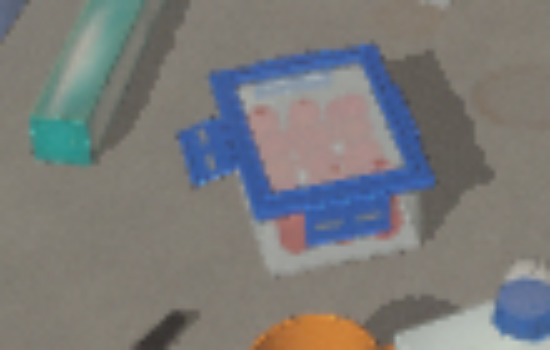

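View pics/sidecrop.png

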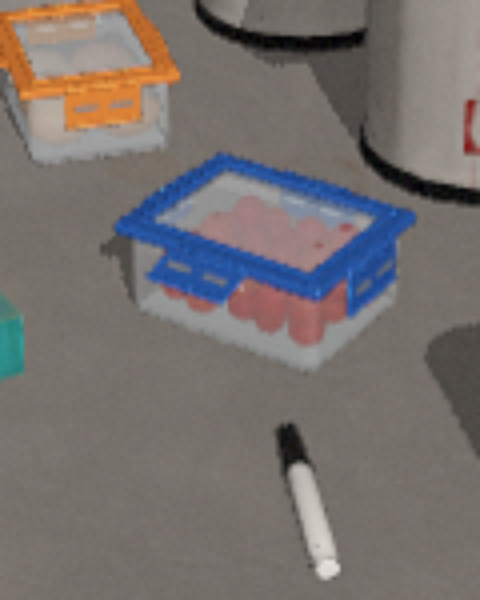

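Run:
```python
from h import *
import numpy as np
for n in ("scene","side"):
    q=np.load(n+"_blue.npy"); 
    H,_,_=np.histogram2d(q[:,0],q[:,1],bins=[np.arange(445,650,8),np.arange(-275,-80,8)])
    print(n)
    for i,r in enumerate(H): print(445+8*i,' '.join('%2d'%x if x else ' .' for x in r[::-1]))
p=imaging.get_image("side");Q=cloud(p)
m=(Q[...,2]>15)&(Q[...,0]>300)&(Q[...,0]<480)&(abs(Q[...,1])<300)
print(Q[m].min(0),Q[m].max(0)); t=Q[m]; t=t[t[:,0]<440]; print(cv2.minAreaRect(t[:,:2].astype(np.float32)),t[:,2].max())
```

```text
scene
445  .  .  .  .  .  .  .  .  .  .  .  .  .  .  .  .  .  .  .  .  .  .  .  .
453  .  .  .  .  .  .  1  .  .  .  .  .  1  2  2  .  .  .  .  .  .  .  .  .
461  .  .  .  .  2  .  4  2  .  .  .  .  2  2  4  3  1  1  .  .  .  .  .  .
469  .  .  .  .  2  .  3  2  4  3  .  2  1  3  1  5  2  2  2  .  .  .  .  .
477  .  .  .  1  1  2  3  2  3  2  5  3  3  3  1  4  1  5  3  1  .  .  .  .
485  .  .  1  1  1  4  1  .  1  1  3  4  3  3  4  5  2  4  3  1  .  .  .  .
493  .  .  2  .  5  2  .  .  .  .  .  1  3  5  3  3  2  4  1  .  .  .  .  .
501  .  .  2  4  1  .  .  .  .  .  .  .  1  2  2  4  4  3  1  .  .  .  .  .
509  1  2  3  3  .  .  .  .  .  .  .  .  .  .  1  2  5  3  3  .  .  .  .  .
517  1  1  2  2  .  .  .  .  .  .  .  .  .  .  .  .  2  1  4  5  2  .  .  .
525  1  2  4  .  .  .  .  .  .  .  .  .  .  .  .  .  .  .  3  3  4  3  1  .
533  3  4  1  1  .  .  .  .  .  .  .  .  .  .  .  .  .  .  .  1  3  3  7  2
541  1  4  .  .  .  .  .  .  .  .  .  .  .  .  .  .  .  .  .  .  4  5  4  .
549  2  1  .  .  .  .  .  .  .  .  .  .  .  .  .  .  .  .  .  1  4  6  1  .
557  2  1  .  .  .  .  .  .  .
[... 2216 characters left out ...]
 .  .  .  .  .  .  5  5 20  5  .  .  .
597  .  .  .  .  .  2  2  2  4  5  7  .  .  .  .  .  3  6 11 15  .  .  .  .
605  .  .  .  .  .  .  .  2  1  5  4  6  5  1  .  1  5  4 18  .  .  .  .  .
613  .  .  .  .  .  .  .  .  2  2  1  2  5  8  3  3  4  4  4  .  .  .  .  .
621  .  .  .  .  .  .  .  .  .  .  .  1  2  3  4  7  5  2  .  .  .  .  .  .
629  .  .  .  .  .  .  .  .  .  .  .  .  .  1  4  3  4  .  .  .  .  .  .  .
637  .  .  .  .  .  .  .  .  .  .  .  .  .  .  .  3  2  .  .  .  .  .  .  .
[ 301.16972908 -241.01707009   15.18238492] [479.98679929 203.19794299  77.58127066]
((335.56988525390625, -21.95709228515625), (56.712833404541016, 315.488037109375), 3.4826669692993164) 47.42974428478192
```

```bash
cat > fit.py <<'E'
from h import *
from scipy.optimize import minimize
def blue(p):
    hsv=cv2.cvtColor(p["color"],cv2.COLOR_RGB2HSV); Q=cloud(p)
    m=(hsv[...,0]>95)&(hsv[...,0]<130)&(hsv[...,1]>110)&(Q[...,2]>20)&(Q[...,2]<115)&(np.abs(Q[...,1]+180)<130)&(np.abs(Q[...,0]-540)<130)
    return Q[m]
def loc(q,c):
    th=c[2]; d=q[:,:2]-c[:2]; return d[:,0]*np.cos(th)+d[:,1]*np.sin(th), -d[:,0]*np.sin(th)+d[:,1]*np.cos(th)
def fit(q,c0=(545,-175,np.radians(29))):
    t=q[(q[:,2]>66)&(q[:,2]<79)]
    def cost(c):
        x,y=loc(t,c); k=~((x<-60)&(abs(y)<36)); x,y=x[k],y[k]
        out=np.maximum(np.maximum(abs(x)-63.5,abs(y)-81),0); inn=np.maximum(np.minimum(48-abs(x),66-abs(y)),0)
        return np.mean(np.minimum(out+inn,8)**1.5)
    r=min((minimize(cost,np.array(c0)+d,method="Nelder-Mead",options=dict(initial_simplex=np.array(c0)+d+np.array([[0,0,0],[6,0,0],[0,6,0],[0,0,.1]]))) for d in ([0,0,0],[5,5,.05],[-5,5,-.05])),key=lambda r:r.fun)
    return r.x,r.fun
def flap(q,c):
    x,y=loc(q,c); k=(abs(y)<28)&(x<-66)&(x>-110)
    u=-64-x[k]; z=q[k,2]-68
    a=np.polyfit(u,z,1) if k.sum()>5 else (np.nan,)
    return k.sum(),u.max() if k.sum() else 0,a,z.min() if k.sum() else 0, np.arctan(a[0])+np.pi/2
E
python3 - <<'E'
from fit import *
for n in ("scene","side"):
    q=blue(imaging.get_image(n)); c,f=fit(q); print(n,np.round(c[:2],1),np.degrees(c[2]),f); print(flap(q,c))
    x,y=loc(q,c); k=(abs(y)<28)&(x<-66); print(np.histogram(x[k],np.arange(-110,-60,5)), y[k].min(),y[k].max())
    for lo in range(-105,-60,6):
        s=k&(x>=lo)&(x<lo+6); print(lo,s.sum(),np.round(np.median(q[s,2]),1) if s.any() else "")
E
```

```text
scene [ 549.9 -169.5] 29.095161848347605 0.26465524905121984
(np.int64(79), np.float64(31.259945295019804), array([-0.26164041,  2.3846963 ]), np.float64(-9.146762581637972), np.float64(1.3148923468826816))
(array([ 0,  0,  1, 16, 16,  9, 11, 14, 12]), array([-110, -105, -100,  -95,  -90,  -85,  -80,  -75,  -70,  -65])) -27.126197557032 27.045628885767528
-105 0 
-99 7 64.2
-93 19 63.0
-87 14 64.7
-81 13 66.1
-75 17 68.9
-69 9 69.1
-63 0 
side [ 548.8 -171.3] 29.29904555775563 0.3534171641817969
(np.int64(145), np.float64(31.284355700712254), array([-0.26539718,  1.79022317]), np.float64(-8.862419522076152), np.float64(1.3113795155012828))
(array([ 0,  0,  3, 26, 28, 25, 15, 25, 23]), array([-110, -105, -100,  -95,  -90,  -85,  -80,  -75,  -70,  -65])) -27.097765865862186 27.88330227350037
-105 0 
-99 14 62.6
-93 32 62.6
-87 31 64.0
-81 20 65.5
-75 30 67.8
-69 18 68.7
-63 0
```

```bash
cat > d.py <<'E'
from h import *
from scipy.spatial.transform import Rotation as R
def delta(pt,yaw):
    s=ctrl.read_state(); r=R.from_euler("xyz",s["tool_rot"]).as_matrix()
    d=r.T@(np.array(pt)-s["eef_pos"])/1000; cur=np.degrees(np.arctan2(r[1,0],r[0,0]))
    return np.round(d,4), round(-((yaw-cur+180)%360-180),2), cur
def show():
    s=ctrl.read_state(); print(round(float(s["clock"]),2),np.round(s["eef_pos"],1),np.round(s["tool_rot"],3),np.round(s["force"],2),s["width"])
E
python3 -c "
from d import *
print(delta((350,420,231),29.2)); print(delta((500,150,231),29.2))"
```

```text
(array([-0.2294, -0.1537,  0.0003]), np.float64(135.8), np.float64(165.00040060481075))
(array([-4.442e-01, -3.757e-01,  3.000e-04]), np.float64(135.8), np.float64(165.00040060481075))
```

drive_tool(
  deltas="-0.04 -0.027 0 8 0;-0.08 -0.053 0 16 0;-0.12 -0.08 0 25 0;-0.16 -0.107 0 34 0;-0.2 -0.134 0 43 0;-0.235 -0.165 0 52 0;-0.27 -0.202 0 61 0;-0.305 -0.238 0 70 0;-0.34 -0.273 0 79 0;-0.375 -0.308 0 88 0;-0.41 -0.342 0 97 0;-0.44 -0.372 0 104 0",
)

```text
clock: 2.8
eef_pos: [497.9, 153.1, 231.6]
tool_rot: [3.141, -0.001, 1.06]
force: [-0.2, 0.3, 0.5]
width: -0.1
```

```bash
python3 -c "
from d import *
show(); print(ctrl.read_state()['qpos'].round(2));print(delta((468,-216,150),29.2))"
```

```text
2.8 [497.9 153.1 231.6] [ 3.141e+00 -1.000e-03  1.060e+00] [-0.21  0.26  0.5 ] -0.05988544640394736
[-0.73  0.5   0.56  1.89 -0.34  0.85 -0.51]
(array([-0.3366,  0.1544,  0.0815]), np.float64(31.52), np.float64(60.71854543134081))
```

drive_tool(
  deltas="-0.04 0.018 0 4 0;-0.08 0.036 0 8 0;-0.12 0.055 0 12 0;-0.16 0.073 0 16 0;-0.2 0.092 0 20 0;-0.24 0.11 0 24 0;-0.28 0.128 0 28 0;-0.32 0.147 0.02 31.5 0;-0.337 0.154 0.04 31.5 0;-0.337 0.154 0.06 31.5 0;-0.337 0.154 0.07 31.5 0;-0.337 0.154 0.07 31.5 0",
)

```text
clock: 4.3
eef_pos: [468.2, -214.3, 161.0]
tool_rot: [-3.141, 0.0, 0.515]
force: [-0.5, -0.6, 1.1]
width: 0.2
```

Run:
```python
from d import *
from fit import *
show(); print(ctrl.read_state()['qpos'].round(2));print(delta((468,-216,100),29.2))
for n in ("side","wrist"):
    p=imaging.get_image(n); save(p,n+"1")
    q=blue(p)
    try: c,f=fit(q); print(n,np.round(c[:2],1),np.degrees(c[2]),f,flap(q,c))
    except Exception as e: print(e)
```

```text
4.3 [ 468.2 -214.3  161. ] [-3.141  0.     0.515] [-0.52 -0.6   1.15] 0.2248479431175743
[-0.03  0.61  0.61  1.97 -0.53  0.72 -0.15]
(array([-0.001 ,  0.0015,  0.061 ]), np.float64(0.33), np.float64(29.53185499655382))
side [ 548.7 -171.6] 29.360759622675115 0.3296748608591724 (np.int64(147), np.float64(31.804222757399472), array([-0.23800304,  1.15552094]), np.float64(-7.943509536071701), np.float64(1.3371404004851937))
wrist [ 547.5 -165.9] 29.36289473221081 0.17381181464508094 (np.int64(2076), np.float64(32.29442769458903), array([-0.25618661,  2.91854575]), np.float64(-6.30931186111215), np.float64(1.3200034977418769))
```

View pics/side1.png

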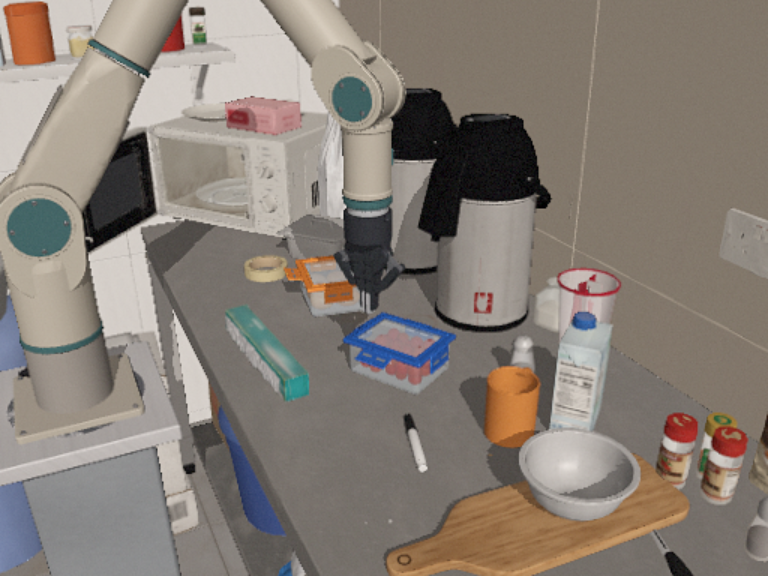

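View pics/wrist1.png

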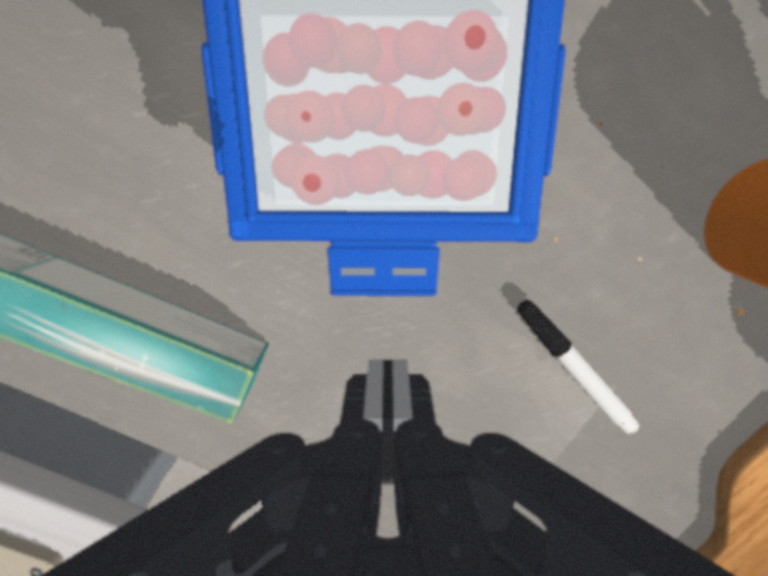

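drive_tool(
  deltas="0 0.001 0.03 0 0;0 0.001 0.06 0 0;0 0.001 0.08 0 0;0 0.001 0.088 0 0;0 0.001 0.094 0 0;0 0.001 0.1 0 0;0 0.001 0.105 0 0;0 0.001 0.105 0 0",
)

```text
clock: 5.4
eef_pos: [468.6, -215.6, 56.2]
tool_rot: [-3.141, 0.0, 0.515]
force: [0.3, 0.0, 0.6]
width: 0.3
```

Run:
```python
from d import *
from fit import *
show()
for n in ("side","wrist"):
    p=imaging.get_image(n); save(p,n+"2")
    q=blue(p)
    try: c,f=fit(q); print(n,np.round(c[:2],1),np.degrees(c[2]),f,flap(q,c))
    except Exception as e: print(e)
cv2.imwrite("pics/side2c.png",cv2.resize(imaging.get_image("side")["color"][170:290,190:320,::-1],None,fx=5,fy=5))
```

```text
5.4 [ 468.6 -215.6   56.2] [-3.141  0.     0.515] [0.27 0.02 0.58] 0.339819045540215
side [ 548.7 -171.5] 29.370700310668553 0.26789012007266727 (np.int64(87), np.float64(37.48127042820053), array([-0.12788519, -5.87076266]), np.float64(-18.244847603155222), np.float64(1.4436015410021081))
wrist [ 547.9 -165.6] 29.385151417277584 0.24768196387009805 (np.int64(3054), np.float64(29.253711489622162), array([-0.69986746,  3.88989489]), np.float64(-16.428558272641368), np.float64(0.96015932205986))
```

View pics/side2c.png

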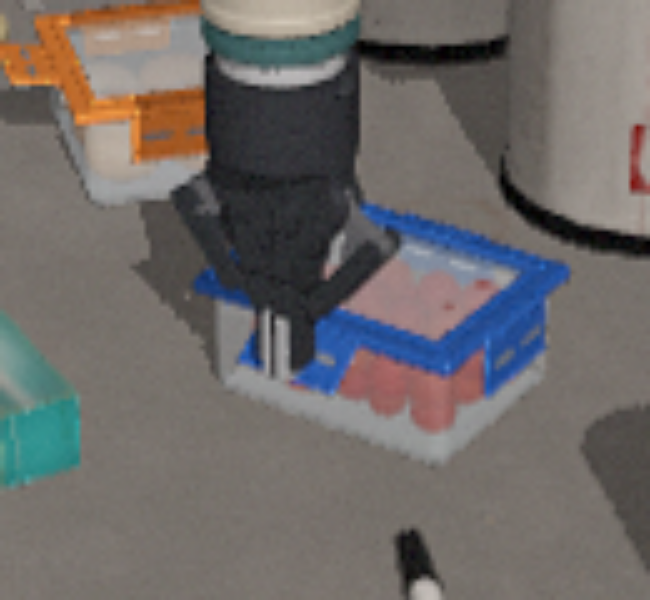

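View pics/wrist2.png

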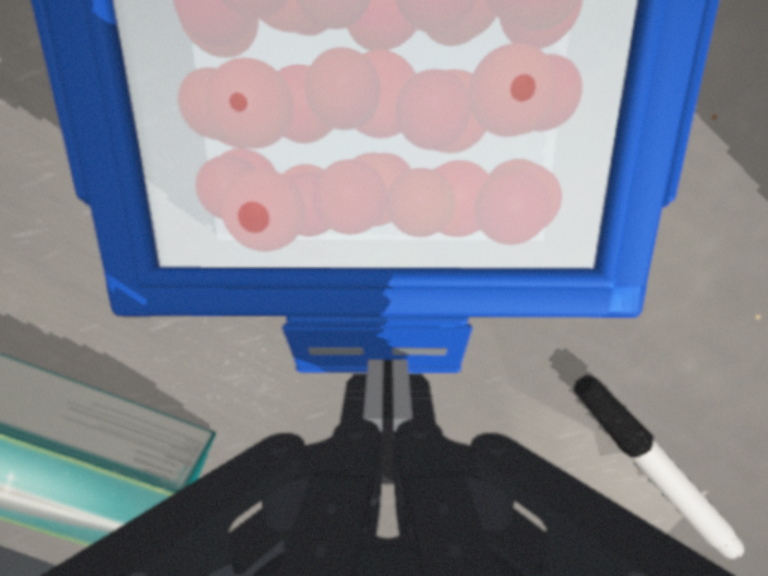

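drive_tool(
  deltas="0 0 0.005 0 0;0 0 0.01 0 0;0 0 0.015 0 0;0 0 0.02 0 0;0 0 0.023 0 0;0.003 0 0.023 0 0;0.006 0 0.023 0 0;0.009 0 0.023 0 0;0.011 0 0.023 0 0;0.011 0 0.023 0 0",
)

```text
clock: 6.8
eef_pos: [479.0, -209.8, 33.4]
tool_rot: [3.141, -0.001, 0.516]
force: [0.1, 0.2, 0.5]
width: -0.2
```

```bash
cat > chk.py <<'E'
import sys
from d import *
from fit import *
show(); t=sys.argv[1]
for n in ("side","wrist"):
    p=imaging.get_image(n); save(p,n+t)
    if n=="side": cv2.imwrite(f"pics/side{t}c.png",cv2.resize(p["color"][170:290,190:320,::-1],None,fx=5,fy=5))
    q=blue(p)
    try: c,f=fit(q); print(n,np.round(c[:2],1),np.degrees(c[2]),f,flap(q,c))
    except Exception as e: print(e)
E
python3 chk.py 3
```

```text
6.8 [ 479.  -209.8   33.4] [ 3.141e+00 -1.000e-03  5.160e-01] [0.11 0.24 0.54] -0.1712664235415804
side [ 548.5 -171.4] 29.465861288692096 0.2968225095673178 (np.int64(39), np.float64(24.54308689331984), array([  1.30422165, -24.56143245]), np.float64(-31.621298248289804), np.float64(2.4874632162535013))
wrist [ 548.  -165.7] 29.282173517335618 0.31233600754095137 (np.int64(165), np.float64(12.228987458392496), array([-1.32878728,  5.4811468 ]), np.float64(-12.5169847312727), np.float64(0.6451412653478414))
```

View pics/side3c.png

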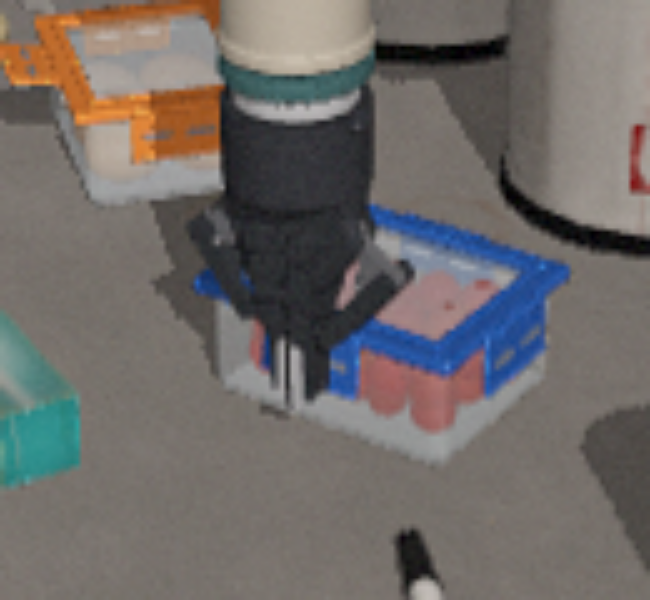

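View pics/wrist3.png

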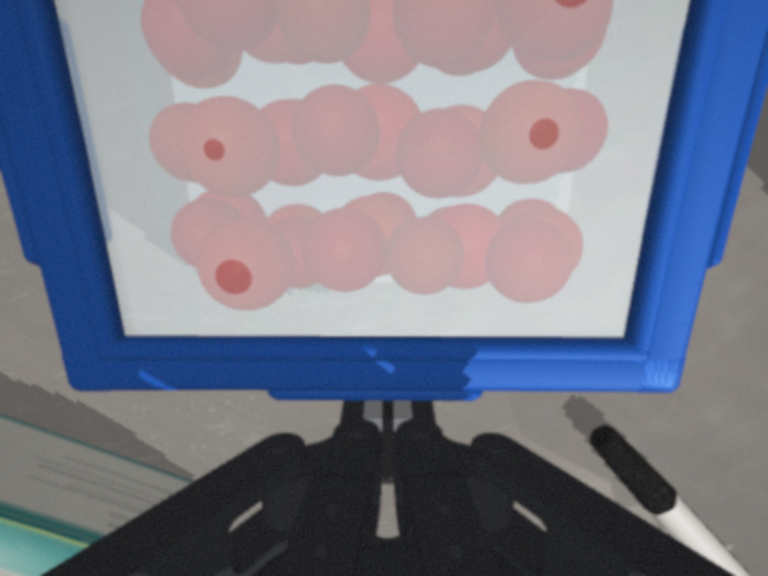

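drive_tool(
  deltas="0.001 0 0 0 0;0.002 0 0 0 0;0.003 0 0 0 0;0.003 0 0 0 0",
)

```text
clock: 7.4
eef_pos: [481.0, -208.9, 33.2]
tool_rot: [3.141, 0.0, 0.515]
force: [-1.4, -0.6, -0.6]
width: 0.1
```

```bash
python3 chk.py 4
```

```text
7.4 [ 481.  -208.9   33.2] [3.141 0.    0.515] [-1.35 -0.65 -0.62] 0.07697989903596628
side [ 548.9 -171.4] 28.32804554252157 0.4021372673017233 (np.int64(33), np.float64(27.32221686848095), array([  1.38807887, -22.93532382]), np.float64(-30.559501239028236), np.float64(2.5172929453691317))
wrist [ 548.1 -165.6] 29.27470775432383 0.31884365027884304 (np.int64(147), np.float64(10.107619777770878), array([-1.3306062 ,  5.25798918]), np.float64(-8.852920349848333), np.float64(0.6444841621548424))
```

View pics/side4c.png

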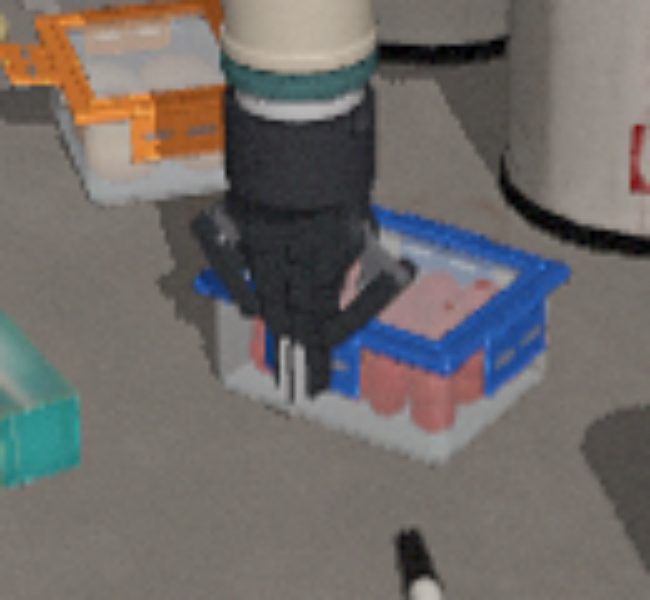

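View pics/wrist4.png

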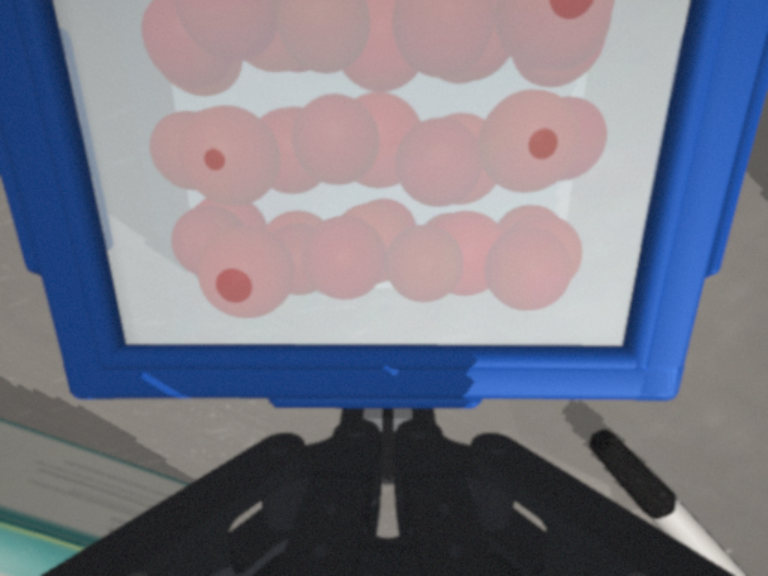

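drive_tool(
  deltas="0.0005 0 0 0 0;0.001 0 0 0 0;0.0015 0 0 0 0;0.0015 0 0 0 0",
)

```text
clock: 8.0
eef_pos: [482.0, -208.1, 33.3]
tool_rot: [-3.142, 0.0, 0.515]
force: [-1.7, -2.0, -0.7]
width: 0.1
```

```bash
python3 chk.py 5
```

```text
8.0 [ 482.  -208.1   33.3] [-3.142  0.     0.515] [-1.71 -2.04 -0.66] 0.12064861105008041
side [ 549.1 -171.6] 29.449090232565162 0.4915123283543554 (np.int64(24), np.float64(22.486657246925773), array([  1.88321626, -25.63133538]), np.float64(-31.284249509945994), np.float64(2.653448657115602))
wrist [ 548.1 -165.6] 29.287158127007736 0.3204380812709283 (np.int64(172), np.float64(8.855488064562522), array([-1.25042361,  5.34319836]), np.float64(-6.454377744260782), np.float64(0.6745756669795178))
```

View pics/wrist5.png

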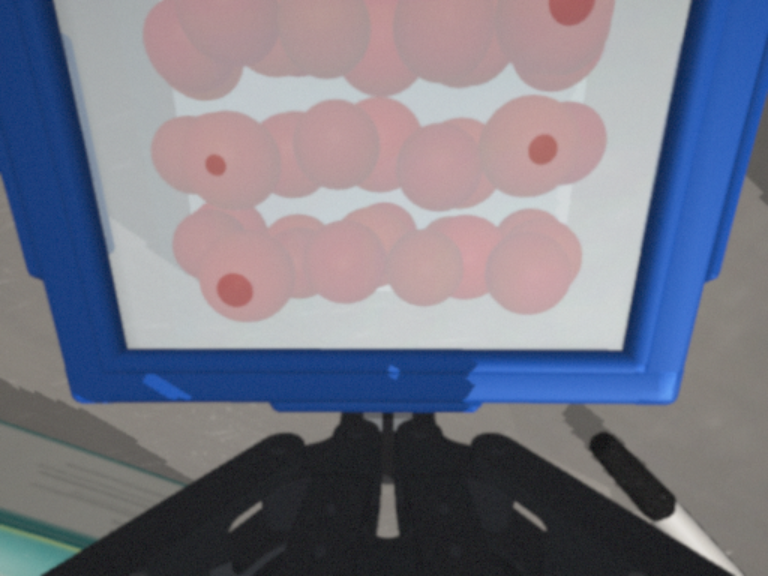

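drive_tool(
  deltas="-0.01 0 0 0 0;-0.03 0 0 0 0;-0.07 0 0 0 0;-0.12 0 0 0 0;-0.12 0 -0.03 0 0;-0.12 0 -0.08 0 0;-0.12 0 -0.12 0 0;-0.12 0 -0.12 0 0",
)

```text
clock: 9.1
eef_pos: [379.2, -268.1, 155.9]
tool_rot: [3.137, -0.004, 0.515]
force: [-0.1, -0.8, -0.7]
width: -0.3
```

```bash
python3 chk.py 6
python3 - <<'E'
from fit import *
for n in ("side","wrist"):
    q=blue(imaging.get_image(n)); c=(549.2,-170.2,np.radians(29.2)) if n=="side" else fit(q)[0]
    x,y=loc(q,c); k=(abs(y)<28)&(x<-55)
    for z in range(32,78,4):
        s=k&(q[:,2]>=z)&(q[:,2]<z+4)
        if s.any(): print(n,z,s.sum(),np.round(np.percentile(x[s],[10,50,90]),1))
E
```

```text
9.1 [ 379.2 -268.1  155.9] [ 3.137 -0.004  0.515] [-0.08 -0.75 -0.69] -0.31786322436942854
side [ 548.6 -171.6] 29.137303269421107 0.29786769736406804 (np.int64(50), np.float64(5.243965750975747), array([  1.45109311, -20.3434133 ]), np.float64(-30.274763198826122), np.float64(2.538195472683021))
wrist [ 545. -169.] 29.000000000000004 0.0 (np.int64(0), 0, (nan,), 0, np.float64(nan))
side 32 2 [-64.6 -64.2 -63.9]
side 36 20 [-68.  -67.  -64.2]
side 40 22 [-69.5 -66.4 -64.1]
side 44 20 [-68.6 -66.9 -64.2]
side 48 14 [-68.  -66.2 -64.9]
side 52 15 [-67.  -65.4 -63.9]
side 56 22 [-67.7 -66.2 -63.4]
side 60 26 [-69.6 -65.8 -63.6]
side 64 33 [-68.4 -65.  -62.4]
side 68 53 [-66.4 -61.  -55.5]
side 72 1 [-67.8 -67.8 -67.8]
wrist 36 178 [-65.5 -64.9 -64.2]
wrist 40 101 [-65.  -64.3 -64.1]
wrist 44 89 [-64.5 -64.3 -64.1]
wrist 48 37 [-64.6 -64.3 -64.1]
wrist 52 40 [-64.6 -64.3 -64. ]
wrist 56 115 [-64.5 -64.2 -63.7]
wrist 60 158 [-64.5 -64.1 -63.6]
wrist 64 232 [-64.  -63.4 -62.8]
wrist 68 898 [-62.8 -60.6 -58.3]
wrist 72 4 [-61.5 -59.1 -58.4]
```

View pics/side6c.png

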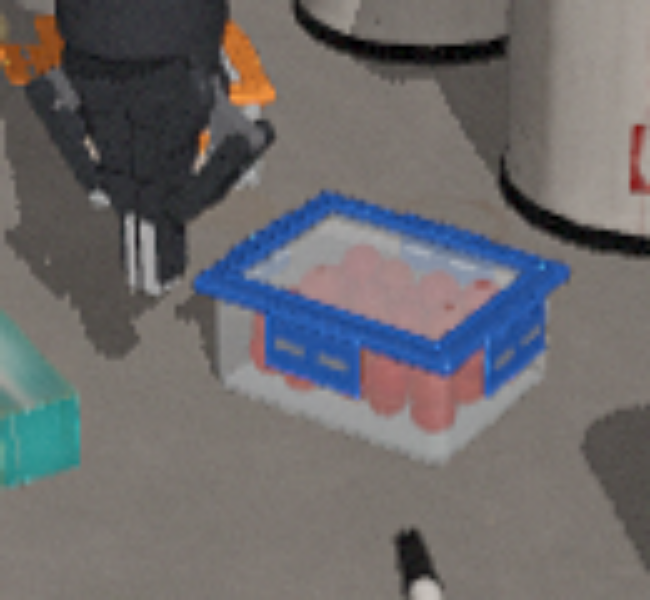

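View pics/wrist6.png

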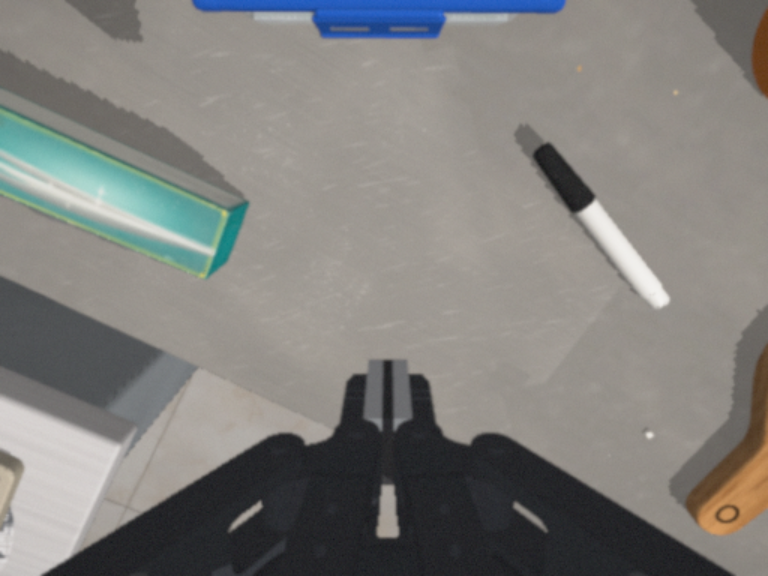

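Run:
```python
from fit import *
P={n:imaging.get_image(n) for n in("side","wrist","scene")}
for n in("side","scene","wrist"):
    q=blue(P[n]); c=(549,-170.5,np.radians(29.2)); x,y=loc(q,c)
    for nm,a,o in (("front",-x,y),("right",-y,x)):
        off=66 if nm=="front" else 83
        k=(abs(o)<27)&(abs(a-off)<9)&(q[:,2]<64)&(q[:,2]>38)
        if k.sum()>20: 
            m=np.polyfit(q[k,2]-38,a[k],1); print(n,nm,k.sum(),"slope rad",round(-m[0],3),"at edge",m[1].round(1),"res",np.std(a[k]-np.polyval(m,q[k,2]-38)).round(2))
print(fit(blue(P["scene"])))
save(P["scene"],"scene6")
```

```text
side front 127 slope rad 0.037 at edge 66.3 res 1.83
side right 79 slope rad 0.059 at edge 84.1 res 1.21
scene right 75 slope rad 0.022 at edge 81.7 res 2.5
wrist front 668 slope rad 0.034 at edge 67.5 res 0.35
(array([ 5.49561516e+02, -1.70008266e+02,  5.16728923e-01]), np.float64(0.39419535592888266))
```

View pics/scene6.png

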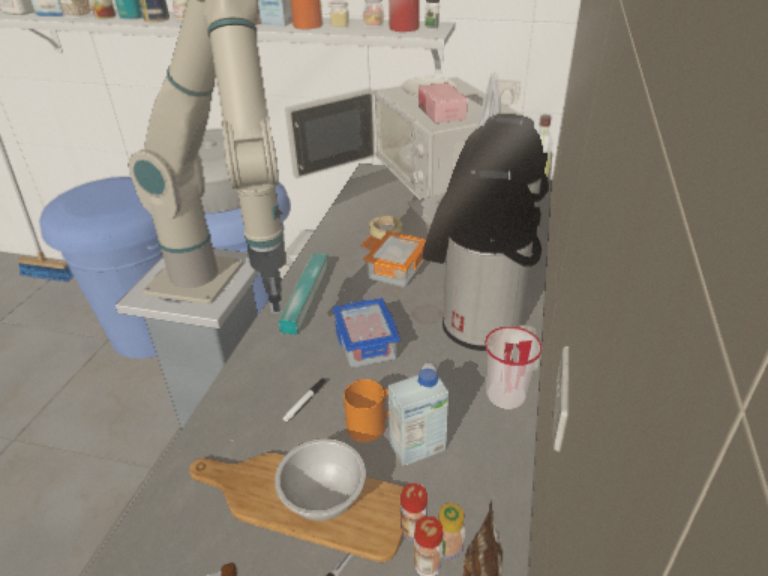

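```bash
python3 -c "
from d import *
show(); print(np.abs(ctrl.read_state()['qd']).max()); ctrl.finish_job()"
```

```text
9.45 [ 377.2 -266.8  152.4] [-3.14e+00  1.00e-03  5.15e-01] [ 0.35 -0.56 -0.7 ] 0.135278494636119
0.006555482835965227
the job is handed in; nothing more can be done
```

The blue box's front flap is pressed shut. I pushed it down and then in with the closed fingertips, moved the hand clear, and handed the job in at about 9.5 s.

**Flap:** in the last pictures it lies flat against the box. The wrist camera puts it at about 0.03 rad and the side camera at about 0.04 rad. The right flap, which was shut all along, reads 0.02 to 0.06 rad the same way, so this is within the measuring error.

**Force:** the last reading while pressing was about 2.7 N. I stopped there to avoid shoving the box, so I did not feel a hard stop. I judged the flap shut from the pictures and the finger position.

**Box:** the scene and side cameras agree before and after to about 1 mm and 0.5°, so it did not move measurably. The wrist camera placed the box about 5 mm off sideways, because it saw only part of the lid, so I did not use it for the box's position.

**Other things:** the orange box with its open flap and the other items look unchanged in the final scene picture. I did not measure them one by one.

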